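# Set up the bracelet station: block on the rail, magnifier held over it

### The job

Slide the black bracelet block onto the rail until it is fully home against the end stop and the detent holds it. Then pick up the magnifier arm by its balance point on the bar and hold it level and still in the air with its lens centred over the block, the lens about 5 cm above the bracelet; finish while holding it there, without resting it on anything, and leave the other things on the bench where they are.

Things in the scene. Friction and masses are not known exactly. Their poses are not given: they have to be found in the camera images.
- block: Black bracelet block, loose, about 250 g. Foot 50 mm long (x) by 56 mm wide (y) by 8 mm high, corners rounded 10 mm; on it a body 40 mm (x) by 30 mm (y) rising to 50 mm; along its top (x) a fixed strip of steel bracelet links, 20 mm wide, to 56 mm. Origin: centre of the underside, z up. The same either way round; grip the body across y.
- block_top (a point): Top centre of the bracelet strip on the block, 56 mm above the block's underside.
- rail: Aluminium rail station fixed to the bench, 190 mm long (x), 84 mm wide (y), base 10 mm high. Origin: centre of its underside, z up; +x points from the open entry to the closed end. An open landing (x -84 to -25 mm) leads to a lipped channel (x -25 to 75 mm) and a steel end stop 28 mm high (x 75 to 95 mm). The block's foot gets under the lips only by sliding from the landing to +x.
- rail_entry (a point): Point on the landing's floor (10 mm above the bench), at x = -58 mm of the rail: set the centre of the block's underside here, the block's x along the rail's x, then slide. Low flared guides on both sides, tops 18 mm above the bench, 65 mm apart at the entry and 62 mm at the channel.
- rail_slot (a point): Middle of the channel's mouth at floor height (10 mm above the bench), x = -25 mm of the rail. The channel is 59 mm wide inside; its lips leave a slot 42 mm wide; the lips' underside is 10.5 mm above the channel floor, their top 25.5 mm above the bench, so fingers must stay above that.
- rail_home (a point): Point on the channel floor (10 mm above the bench), x = 50 mm of the rail, where the centre of the block's underside is when fully home against the end stop. Axes as the rail's. Two sprung plungers in the side walls (x = 28.5 mm) resist the foot from 45 mm before home (peak about 8 to 16 N), then spring in behind its rear corners over the last 6 mm.
- magnifier: Magnifier arm, loose, about 350 g, standing on its two barrels: a black lens barrel 56 mm in diameter, 32 mm high, a straight aluminium bar 10 mm wide, 14 to 28 mm above the underside, and a slim steel clamp barrel 18 mm in diameter, 32 mm high. Origin: under the balance point at underside height; +x along the bar to the lens (axis at x = 48 mm; clamp barrel at x = -105 mm), z up.
- mag_balance (a point): Balance point of the magnifier arm: centre of the bar's section, 21 mm above the underside, 48 mm from the lens axis along the bar (20 mm from the lens barrel's edge). Grip the bar here, across its 10 mm width.
- mag_lens (a point): Centre of the lens barrel's underside, on the lens axis.
- jar: Bystander: small glass jar with a metal cap, 34 mm diameter, 40 mm high. Origin: centre of underside.
- oil_bottle: Bystander: small amber bottle, 28 mm diameter, 60 mm high. Origin: centre of underside.
- pot: Bystander: small open brass pot, 32 mm diameter, 22 mm high. Origin: centre of underside.
- casing_ring: Bystander: grey plastic ring, 42 mm diameter, 10 mm high. Origin: centre of underside.
- screwdriver: Bystander: screwdriver 130 mm long, lying along its x.
- hammer: Bystander: small hammer 170 mm long, lying along its x.
- tray: Bystander: white sorting tray 130 x 70 x 22 mm. Origin: centre of underside.
Not all that is in view belongs to the job. Leave any turquoise or yellow look-alike of the rail alone.

How it is judged:
On the way:
1. the block is fully home on the rail, held by the detent, while the magnifier arm still stands on the bench (x of block in the frame of rail_home between -0.003 and 0.003 m and y of block in the frame of rail_home between -0.004 and 0.004 m and z of block in the frame of rail_home below 0.004 m and angle between block's own z axis and vertical below 0.08 rad and height (world z) of magnifier below 0.02 m), for 0.2 s.
At the end, for the whole second after the job is handed in: Block home on the rail (3 mm along, 4 mm across, flat). Gripper holds the magnifier arm within 15 mm of its balance point, still, level to 0.08 rad, touching neither block nor rail, lens axis within 15 mm of the block's top centre, lens underside 20 to 100 mm above the bracelet (x of block in the frame of rail_home between -0.003 and 0.003 m and y of block in the frame of rail_home between -0.004 and 0.004 m and z of block in the frame of rail_home below 0.004 m and angle between each of block, magnifier's own z axis and vertical below 0.08 rad and z of mag_lens in the frame of block_top between 0.02 and 0.1 m and horizontal distance between mag_lens and block_top below 0.015 m and horizontal distance between the grasp point and mag_balance below 0.015 m and contact force between the fingers and magnifier above 1 N and contact force between magnifier and block below 0.2 N and contact force between magnifier and rail below 0.2 N and linear speed of magnifier below 0.02 m/s and angular speed of magnifier below 0.15 rad/s); the arm keeps its last pose, push and grip.
It fails at once if a bystander (jar, bottle, pot, ring, screwdriver, hammer or tray) is moved by more than 3 cm (distance of any of jar, oil_bottle, pot, casing_ring, screwdriver, hammer, tray from where it was at the start of the episode above 0.03 m).
It also fails if it takes over 59 s, if anything falls off the work surface, if the arm or the gripper's body presses on something with over 40 N, if the wrist force passes 120 N, or if a joint passes its speed limit or range.

### The arm

A 6-joint arm with a two-finger parallel gripper is mounted at the origin on the work surface. World frame = base frame: x ahead of the robot, y to its left, z up, the work surface at z = 0. Lengths are in m, angles in rad, forces in N, time in s.
With the tool pointing down it reaches from about 0.225 to 0.875 m from the base axis. Payload 3.4 kg.
Tool frame: the origin (TCP) lies at the very end of the fingers, on their centre line; the grasp point (between the pads) lies 19 mm behind it; z points along the fingers, y is the line along which they close (so a half turn about z gives the same grasp; the last joint's range is limited). The gripper opens to 85 mm and grips with 20 to 120 N. Pads are 22 mm wide; open, the fingers measure 114 mm over their backs; the gripper's body (76 mm by 85 mm) begins 54 mm behind the grasp point. The pads swing forward as they close: fully open they stand 13 mm farther back than shut.
Start: joints at [-0.121, 0.276, 1.505, -0, 1.361, -0.121], TCP at [0.575, -0, 0.231] pointing down, gripper open.
Joint ranges: [-2.89, 2.89], [-0.75, 2.08], [0.22, 2.7], [-1.18, 4.32], [0.11, 2.71], [-2.7, 2.7]. Speed limits (rad/s): [2.57, 2.57, 3.14, 3.14, 3.14, 3.14].

### API

Orientations are given as a unit quaternion [w, x, y, z].
In Python, from rig import readout, vision, manip gives the robot as it stands.
- The arm moves only by the shell command python3 -m handwheel 'ROWS' [FORCE]. ROWS is JSON, a list of rows, each a list of 3 entries, a list of its own where there are three numbers: the shift along the tool's x, y, z in mm, then the turn, a rotation vector about the tool's x, y, z in units of 6 degrees (1.0 is 6 degrees), then the closure, from -1 (fully open) to 1 (shut), so that 0 is half open. A call has 1 to 20 rows; each row shifts and turns the commanded pose from where the row before left it, along the tool's axes as they then stand; what a row does not reach is not made up. A row lasts 1/8 s, in which the tool goes at most 62.5 mm and 10.7 degrees, less where a joint would pass 70% of its speed; a pose out of reach is approached as far as the arm can. A call is refused whole if a number of a shift passes 62.5 or a number of a turn 1, either way. A call with a gripper value outside its range is refused whole. The fingers move at their own pace and stop on an object; FORCE is the grip in N (left out, the last holds). Time passes only in rows, so rows that do not move let the fingers close. It gives the time, the measured TCP pose, the force, the opening and the grip force at its end, in the units of the state.
- readout.get_state(): the state, without advancing time (a new reading comes with each control period).
- vision.get_image(name): name is "scene" or "side" or "wrist"; returns the picture (420x560x3 uint8, blue, green, red); there is no depth.
- vision.camera_params(name): a dict with "intrinsics" (3x3 intrinsics, pixels), "rvec" (rotation vector, rad) and "tvec" (3), from world to camera coordinates, as OpenCV has them; the wrist camera has in their place "hand_eye" (4x4, takes a point from camera to tool coordinates, whose origin is the TCP and whose axes are the flange's). Camera axes: x right, y down, z forward; pixel columns grow to the right and rows downward; lengths in m; the calibration is good to about 2 mm. A picture is of the moment at which its call begins: read the wrist's pose just before it. camera_params takes no time and is no camera call.
- manip.sign_off(): hands the job in; it is judged then, once.
The state is a dict: "clock": time; "qpos": joint angles; "qd": joint speeds; "effort": joint torques, N m; "position": TCP position; "ee_rot": TCP orientation; "contact_force": force on the tool from outside, world axes, zero at the start; "moment": the same for the moment, N m; "width": finger opening in m; "gripper_force": force on a finger pad.
Only numpy, scipy, OpenCV 4.12 (cv2) and the standard library are available. Lean on these libraries where they do the work, as an engineer would, in place of code of your own. Each camera call takes 0.05 s, during which the arm holds its last target. There are 200 camera calls.

## Working session

There is one attempt and no reset: what is moved stays moved. The work goes in short steps, Python scripts to look and compute and a shell command to move; the robot and the scene stay as the last step left them, time stands still between calls to the robot, and variables do not carry over. Pictures are saved under pics/ and viewed, at most 10 in all, crops included, and the job is handed in when it is done.

```bash
mkdir -p pics
cat > h.py <<'E'
import numpy as np, cv2
from rig import readout, vision, manip
from scipy.spatial.transform import Rotation as R
def pose():
    s=readout.get_state(); q=s["ee_rot"]; return np.array(s["position"]),R.from_quat([q[1],q[2],q[3],q[0]]).as_matrix()
def cam(n,p=None):
    c=vision.camera_params(n); K=np.array(c["intrinsics"])
    if n=="wrist":
        t,r=p; T=np.eye(4);T[:3,:3]=r;T[:3,3]=t; T=T@np.array(c["hand_eye"]); return K,T[:3,:3],T[:3,3]
    r=cv2.Rodrigues(np.array(c["rvec"],float))[0]; return K,r.T,-r.T@np.array(c["tvec"],float).ravel()
def px2w(n,uv,z,p=None):
    K,r,o=cam(n,p); d=r@np.linalg.solve(K,[*uv,1]); return o+d*(z-o[2])/d[2]
def w2px(n,P,p=None):
    K,r,o=cam(n,p); v=K@(r.T@(np.array(P)-o)); return v[:2]/v[2]
E
python3 - <<'E'
from h import *
p=pose();print(p, readout.get_state()["clock"])
a=vision.get_image("scene");b=vision.get_image("wrist")
cv2.imwrite("pics/s0.png",cv2.resize(a,(800,600),interpolation=cv2.INTER_CUBIC));cv2.imwrite("pics/w0.png",b)
np.savez("w0.npz",p=p[0],r=p[1]);cv2.imwrite("raw_s0.png",a)
for n in("scene","side"):print(cam(n)[2],cam(n)[1][:,2])
print(vision.camera_params("wrist"))
E
```

```text
(array([5.74471921e-01, 6.07745126e-05, 2.30419959e-01]), array([[-1.27209810e-05,  9.99998285e-01, -1.85222350e-03],
       [ 9.99999975e-01,  1.31353983e-05,  2.23728453e-04],
       [ 2.23752399e-04, -1.85222061e-03, -9.99998260e-01]])) 0.0
[ 1.20656774 -0.56958603  0.64901028] [-0.66944978  0.50403352 -0.54569882]
[0.41553887 0.87678555 0.8750563 ] [ 0.09883316 -0.75187901 -0.65185118]
{'intrinsics': array([[300.65763311,   0.        , 280.72473968],
       [  0.        , 300.65763311, 205.65740086],
       [  0.        ,   0.        ,   1.        ]]), 'hand_eye': array([[-1.09601353e-03, -9.61007080e-01, -2.76521594e-01,
         7.20623771e-02],
       [ 9.99999232e-01, -8.93057245e-04, -8.59890706e-04,
         1.00299655e-03],
       [ 5.79411443e-04, -2.76522324e-01,  9.61007320e-01,
        -1.42401043e-01],
       [ 0.00000000e+00,  0.00000000e+00,  0.00000000e+00,
         1.00000000e+00]])}
```

View pics/s0.png

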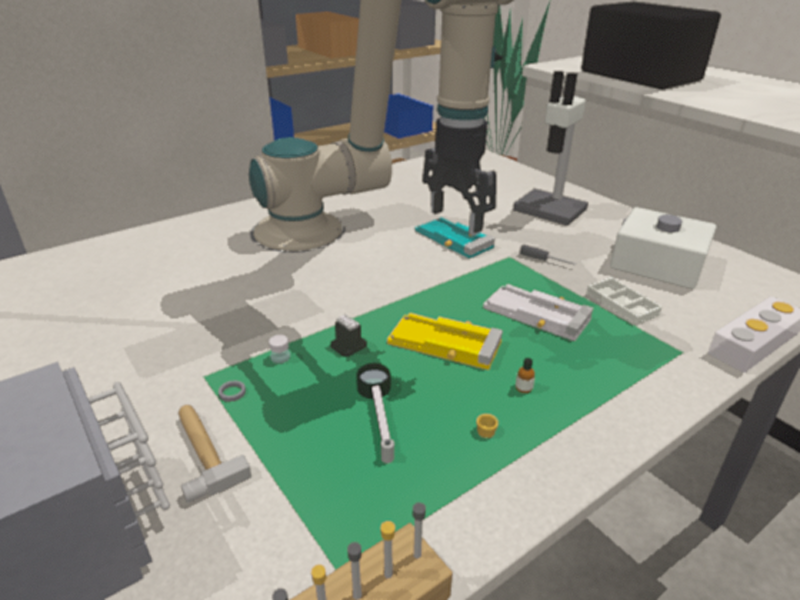

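View pics/w0.png

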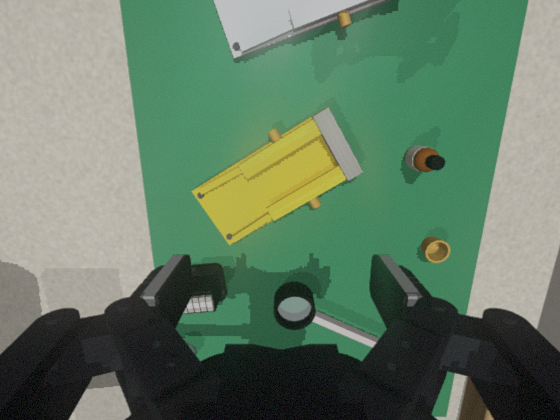

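The scene view (800 px wide) shows three rails: turquoise (455,236), yellow (447,340) and silver aluminium (540,310). The silver one fits, since the task rules out the other two. The block is at (348,335). The magnifier's lens is at (374,378) and its clamp at (388,450). I'll confirm in an enlarged crop.

Run:
```python
from h import *
a=cv2.imread("raw_s0.png")[185:335,220:420]
cv2.imwrite("pics/s0c.png",cv2.resize(a,(800,600),interpolation=cv2.INTER_CUBIC))
f=.7
for n,uv,z in [("block top",(347,322),.056),("lens top",(374,371),.032),("clamp top",(388,443),.032),("rail c",(538,308),.015),("yellow",(447,340),.015),("bottle",(526,390),0),("jar",(279,358),0)]:
    print(n,px2w("scene",(uv[0]*f,uv[1]*f),z).round(3))
```

```text
block top [ 0.472 -0.147  0.056]
lens top [ 0.586 -0.167  0.032]
clamp top [ 0.728 -0.239  0.032]
rail c [0.599 0.209 0.015]
yellow [ 0.574 -0.002  0.015]
bottle [0.741 0.029 0.   ]
jar [ 0.427 -0.262  0.   ]
```

View pics/s0c.png

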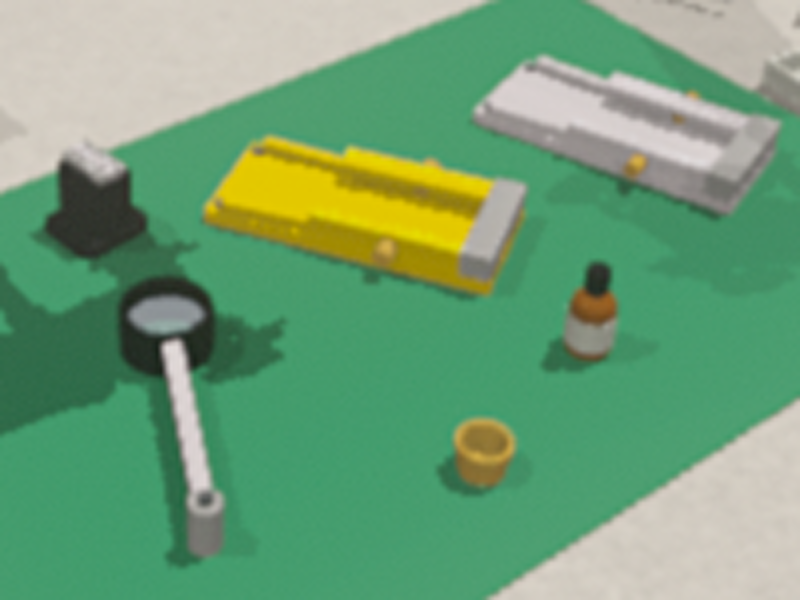

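The crop confirms it: the silver rail lies with its entry at left (530,90) and its stop at right (750,160), and has a grey steel stop and brass plungers. I'll look at it closely with the wrist camera, then at the block and magnifier.

```bash
python3 -m handwheel '[[[50,8,0],[0,0,0],-1],[[50,8,0],[0,0,0],-1],[[50,9,0],[0,0,0],-1],[[0,0,0],[0,0,0],-1],[[0,0,0],[0,0,0],-1]]'
python3 - <<'E'
from h import *
p=pose();b=vision.get_image("wrist");np.savez("w1.npz",p=p[0],r=p[1]);cv2.imwrite("raw_w1.png",b)
cv2.imwrite("pics/w1.png",cv2.resize(b,(800,600),interpolation=cv2.INTER_CUBIC));print(p[0])
E
python3 -m handwheel '[[[-60,-8,0],[0,0,0],-1],[[-60,-8,0],[0,0,0],-1],[[-60,-8,0],[0,0,0],-1],[[-60,-8,0],[0,0,0],-1],[[-60,-8,0],[0,0,0],-1],[[-60,-10,0],[0,0,0],-1],[[0,0,0],[0,0,0],-1],[[0,0,0],[0,0,0],-1]]'
python3 - <<'E'
from h import *
p=pose();b=vision.get_image("wrist");np.savez("w2.npz",p=p[0],r=p[1]);cv2.imwrite("raw_w2.png",b)
cv2.imwrite("pics/w2.png",cv2.resize(b,(800,600),interpolation=cv2.INTER_CUBIC));print(p[0])
E
```

```text
clock: 0.72
position: [0.5996, 0.1497, 0.2308]
ee_rot: [-0.0, 0.707, 0.707, -0.001]
contact_force: [-0.2, -1.2, -0.2]
width: 0.0853
gripper_force: 0.0
[0.59962083 0.14972232 0.23076144]
clock: 1.78
position: [0.5491, -0.2108, 0.2313]
ee_rot: [-0.0, 0.708, 0.706, 0.0]
contact_force: [-0.4, -0.0, -0.2]
width: 0.0853
gripper_force: 0.0
[ 0.54913283 -0.21078159  0.2312707 ]
```

View pics/w1.png

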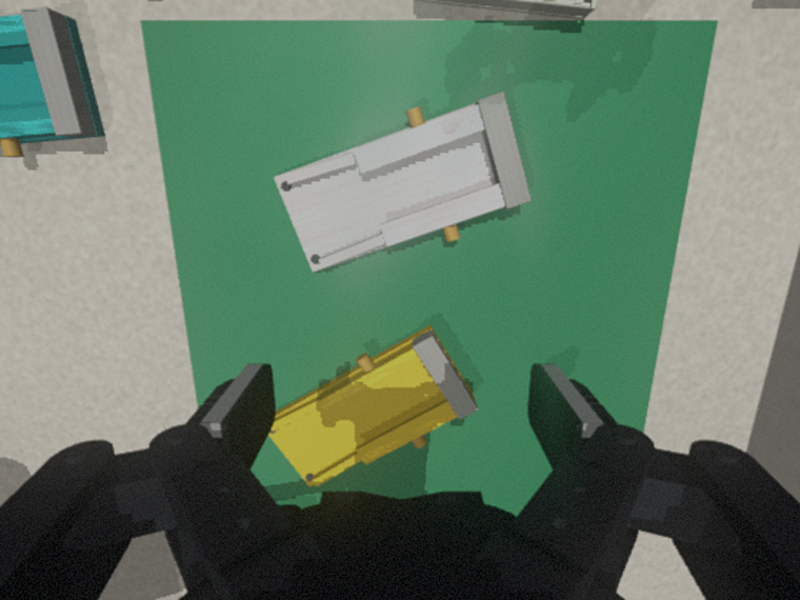

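View pics/w2.png

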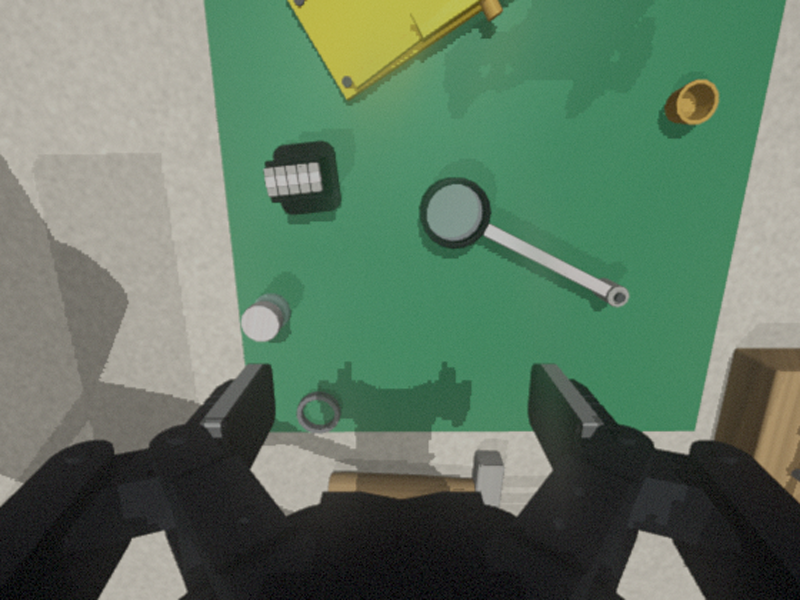

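Wrist picture 1: the silver rail's stop top corners are (479,100), (505,92), (528,200) and (500,208), and its entry corners are (275,178) and (312,271). Wrist picture 2: the block's bracelet strip runs (265,181)–(322,177), the lens is at (455,213) and the clamp top at (617,296). The jar is at (264,320), the ring at (319,411) and the hammer at the lower edge.

Run:
```python
from h import *
f=.7
def L(n):d=np.load(n);return d["p"],d["r"]
p=L("w1.npz")
for n,uv,z in [("stopTL",(479,100),.028),("stopTR",(505,92),.028),("stopBR",(528,202),.028),("stopBL",(502,208),.028),("entT",(275,178),.018),("entB",(312,271),.018),("entT",(275,178),.01),("entB",(312,271),.01),("lipT",(354,152),.0255),("lipB",(386,247),.0255)]:
    print(n,px2w("wrist",(uv[0]*f,uv[1]*f),z,p).round(4))
p=L("w2.npz")
for n,uv,z in [("strip L",(266,182),.056),("strip R",(322,177),.056),("lens",(455,212.5),.032),("clamp",(617,296),.032),("footTR",(333,144),.008),("footBR",(339,210),.008),("footBL",(285,214),.008)]:
    print(n,px2w("wrist",(uv[0]*f,uv[1]*f),z,p).round(4))
```

```text
stopTL [0.6578 0.2715 0.028 ]
stopTR [0.6767 0.2769 0.028 ]
stopBR [0.7001 0.1975 0.028 ]
stopBL [0.6799 0.1928 0.028 ]
entT [0.4994 0.2156 0.018 ]
entB [0.5246 0.1395 0.018 ]
entT [0.4972 0.2155 0.01  ]
entB [0.5229 0.1376 0.01  ]
lipT [0.564  0.2351 0.0255]
lipB [0.5878 0.1613 0.0255]
strip L [ 0.4533 -0.1463  0.056 ]
strip R [ 0.4936 -0.143   0.056 ]
lens [ 0.5923 -0.1706  0.032 ]
clamp [ 0.7286 -0.2394  0.032 ]
footTR [ 0.4953 -0.1181  0.008 ]
footBR [ 0.4979 -0.1704  0.008 ]
footBL [ 0.4523 -0.1736  0.008 ]
```

Run:
```python
from h import *
a=cv2.imread("raw_w1.png")[55:205,180:380]
cv2.imwrite("pics/w1c.png",cv2.resize(a,(800,600),interpolation=cv2.INTER_CUBIC))
```

```text
(no output)
```

View pics/w1c.png

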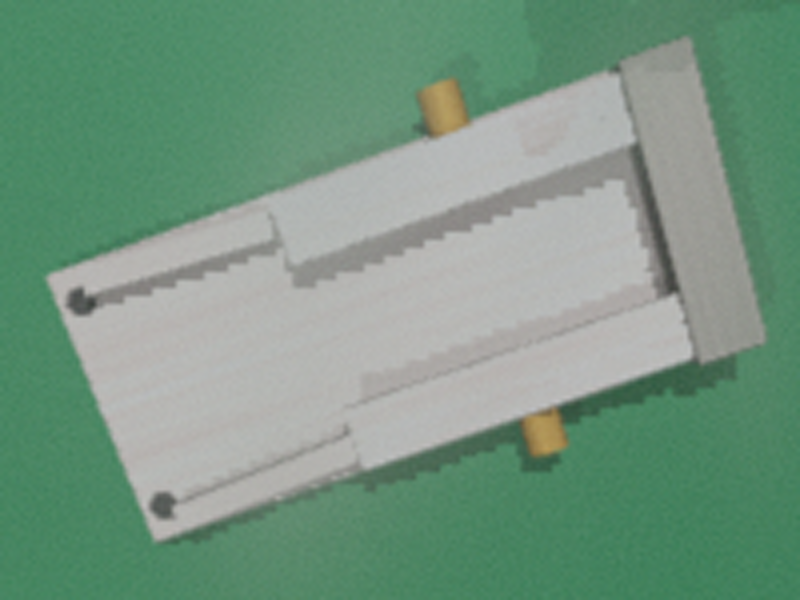

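The enlarged crop shows the silver rail clearly: stop corners (622,64), (690,40), (764,342), (702,360), lip inner corners (295,267), (347,405), (635,145), (675,298), and entry corners (48,277), (155,542). I'll fit the rail's pose to all of these.

Run:
```python
from h import *
from scipy.optimize import least_squares
d=np.load("w1.npz");p=(d["p"],d["r"])
D=[(75,42,28,622,64),(95,42,28,690,40),(95,-42,28,764,342),(75,-42,28,702,360),(-25,21,25.5,295,267),(-25,-21,25.5,347,405),(-25,42,25.5,268,205),(-25,-42,25.5,362,468),(75,21,25.5,635,145),(75,-21,25.5,675,298),(-95,42,10,48,277),(-95,-42,10,155,542)]
D=np.array(D,float);M=D[:,:3]/1e3;U=D[:,3:]/4+[180-.375,55-.375]
def W(x):c,s=np.cos(x[2]),np.sin(x[2]);return M@np.array([[c,s,0],[-s,c,0],[0,0,1]])+[x[0],x[1],0]
def res(x):return np.ravel([w2px("wrist",P,p)-u for P,u in zip(W(x),U)])
s=least_squares(res,[.6,.21,.3],loss="soft_l1");print(s.x,res(s.x).reshape(-1,2).round(1).tolist())
x=s.x;c,sn=np.cos(x[2]),np.sin(x[2])
for k in(-58,-25,50):print(k,x[0]+c*k/1e3,x[1]+sn*k/1e3)
P=np.array([.4734,-.1447]);print("block strip yaw",np.degrees(np.arctan2(.0033,.0403)),"foot edges",np.degrees(np.arctan2(.0032,.0456)),np.degrees(np.arctan2(.0026,.0523)),"foot ctr", (np.array([.4953,-.1181])+[.4523,-.1736])/2)
print("mag yaw",np.degrees(np.arctan2(.0688,-.1363)), "bal",np.array([.5923,-.1706])+48/152.7*np.array([.1363,-.0688]))
```

```text
[0.59923568 0.20727624 0.32712543] [[-0.8, -0.3], [0.5, -1.0], [1.3, 0.8], [-0.4, 2.1], [-0.8, 0.1], [-1.1, 1.5], [-0.7, -3.3], [1.1, 2.8], [0.8, -0.3], [1.0, -0.6], [-0.4, -0.2], [-0.0, 0.1]]
-58 0.5443114245671277 0.18863954711536943
-25 0.5755614319013955 0.1992431805307703
50 0.6465841758429133 0.22334234738395417
block strip yaw 4.681269503363349 foot edges 4.014175695411026 2.846013147735861 foot ctr [ 0.4738  -0.14585]
mag yaw 153.21677614170187 bal [ 0.63514479 -0.19222672]
```

```bash
python3 -m handwheel '[[[33,-38,0],[0,0,0],-1],[[33,-38,0],[0,0,0],-1],[[0,0,7],[0,0,1],-1],[[0,0,7],[0,0,1],-1],[[0,0,7],[0,0,1],-1],[[0,0,7],[0,0,1],-1],[[0,0,7],[0,0,1],-1],[[0,0,7],[0,0,1],-1],[[0,0,7],[0,0,1],-1],[[0,0,7],[0,0,1],-1],[[0,0,7],[0,0,1],-1],[[0,0,7],[0,0,1],-1],[[0,0,7],[0,0,1],-1],[[0,0,7],[0,0,1],-1],[[0,0,7],[0,0,1],-1],[[0,0,7],[0,0,1],-1],[[0,0,0],[0,0,0.25],-1],[[0,0,0],[0,0,0],-1]]' 30
cat >> h.py <<'E'
def go(x,y,z,yaw):
    "delta in tool mm / units to reach xyz with tool-x world yaw (deg)"
    p,r=pose(); print("pos",p.round(4),"toolx yaw",np.degrees(np.arctan2(r[1,0],r[0,0])).round(2),"tilt",np.degrees(np.arccos(-r[2,2])).round(2))
    print("shift",(r.T@(np.array([x,y,z])-p)*1e3).round(1))
    t=np.radians(yaw);T=np.array([[np.cos(t),np.sin(t),0],[np.sin(t),-np.cos(t),0],[0,0,-1]])
    print("turn",(np.degrees(R.from_matrix(r.T@T).as_rotvec())/6).round(2))
E
python3 - <<'E'
from h import *
go(.4735,-.1452,.025,4.3)
p=pose();b=vision.get_image("wrist");np.savez("w3.npz",p=p[0],r=p[1]);cv2.imwrite("raw_w3.png",b)
cv2.imwrite("pics/w3.png",b)
E
```

```text
clock: 4.08
position: [0.4742, -0.1433, 0.1337]
ee_rot: [0.0, 0.999, 0.04, 0.0]
contact_force: [0.3, -0.1, 0.8]
width: 0.0854
gripper_force: 0.0
pos [ 0.4742 -0.1433  0.1337] toolx yaw 4.64 tilt 0.03
shift [ -1.    1.8 108.7]
turn [ 0.   -0.01  0.06]
```

View pics/w3.png

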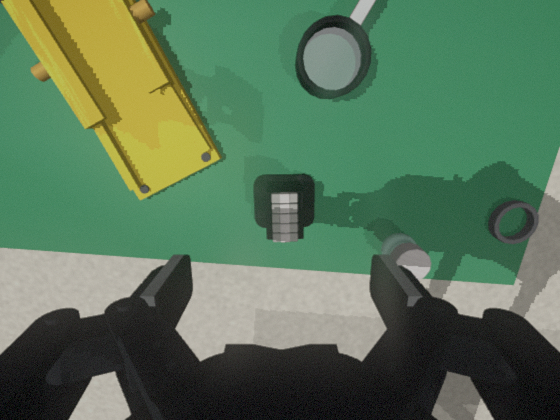

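The block sits between the jaws with its strip at (285,192)–(285,242), parallel to the tool. The jar at (410,260) is clear. I'll descend and grip.

```bash
python3 -m handwheel '[[[-1,2,30],[0,0,0],-1],[[0,0,30],[0,0,0],-1],[[0,0,30],[0,0,0],-1],[[0,0,17],[0,0,0],-1],[[0,0,0],[0,0,0],1],[[0,0,0],[0,0,0],1],[[0,0,0],[0,0,0],1],[[0,0,0],[0,0,0],1],[[0,0,0],[0,0,0],1],[[0,0,0],[0,0,0],1],[[0,0,0],[0,0,0],1],[[0,0,0],[0,0,0],1]]' 40
python3 - <<'E'
from h import *
go(.5443,.1886,.14,18.74)
print(readout.get_state()["gripper_force"])
E
```

```text
clock: 5.62
position: [0.4742, -0.1464, 0.0275]
ee_rot: [0.001, 0.999, 0.039, 0.001]
contact_force: [0.2, 1.7, 6.1]
width: 0.0293
gripper_force: 41.0
pos [ 0.4742 -0.1464  0.0275] toolx yaw 4.5 tilt 0.15
shift [  96.5 -328.4 -112.7]
turn [ 0.01 -0.02 -2.37]
41.02388262748718
```

```bash
python3 -m handwheel '[[[0,0,-20],[0,0,0],1],[[0,0,-30],[0,0,0],1],[[0,0,-30],[0,0,0],1],[[14,-50,0],[0,0,0],1],[[14,-50,0],[0,0,0],1],[[14,-50,0],[0,0,0],1],[[14,-50,0],[0,0,0],1],[[14,-50,0],[0,0,0],1],[[14,-50,0],[0,0,0],1],[[12,-28,0],[0,0,0],1],[[0,0,0],[0,0,-0.8],1],[[0,0,0],[0,0,-0.8],1],[[0,0,0],[0,0,-0.77],1],[[0,0,0],[0,0,0],1],[[0,0,0],[0,0,0],1]]' 40
python3 - <<'E'
from h import *
go(.5443,.1886,.0385,18.74)
p=pose();b=vision.get_image("wrist");np.savez("w4.npz",p=p[0],r=p[1]);cv2.imwrite("raw_w4.png",b)
cv2.imwrite("pics/w4.png",cv2.resize(b[:320],None,fx=1.42,fy=1.42,interpolation=cv2.INTER_CUBIC))
E
```

```text
clock: 7.5
position: [0.5429, 0.1883, 0.1061]
ee_rot: [0.0, 0.987, 0.162, -0.0]
contact_force: [-0.4, -0.7, -2.5]
width: 0.0294
gripper_force: 40.3
pos [0.5429 0.1883 0.1061] toolx yaw 18.65 tilt 0.03
shift [ 1.5  0.2 67.6]
turn [-0.    0.   -0.01]
```

View pics/w4.png

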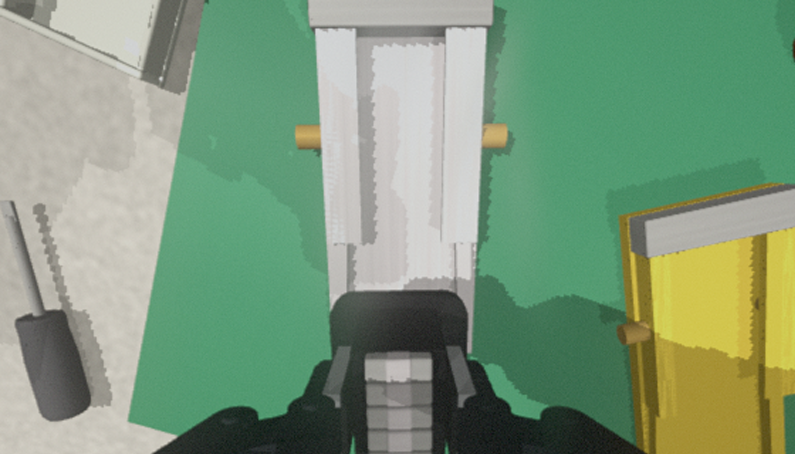

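The gripped block is square with the rail. The foot spans x 331–467 px; the slot centre is 399.5 px at the mouth and 401 px at the stop. I'll work out the lateral offset.

Run:
```python
from h import *
d=np.load("w4.npz");p=(d["p"],d["r"]);k=1.42
for n,uv,z in [("mouth L",(357,243),.0255),("mouth R",(442,243),.0255),("far L",(357,30),.0255),("far R",(446,30),.0255),("plL",(296,137),.018),("plR",(508,137),.018),("footL",(331,310),.0866),("footR",(467,310),.0866),("front",(399,291),.0866)]:
    print(n,(p[1].T@(px2w("wrist",(uv[0]/k,uv[1]/k),z,p)-p[0])*1e3).round(1))
```

```text
mouth L [ 34.3 -23.4  80.6]
mouth R [34.3 21.3 80.6]
far L [133.4 -20.7  80.5]
far R [133.3  20.4  80.5]
plL [ 87.4 -53.7  88.1]
plR [87.3 54.1 88.1]
footL [ 17.6 -28.6  19.5]
footR [17.5 25.8 19.5]
front [25.5 -1.4 19.5]
```

```bash
python3 -m handwheel '[[[1,0,25],[0,0,0],1],[[0,0,25],[0,0,0],1],[[0,0,10],[0,0,0],1],[[0,0,4],[0,0,0],1],[[0,0,0],[0,0,0],1],[[0,0,2],[0,0,0],1],[[0,0,0],[0,0,0],1]]' 40
python3 - <<'E'
from h import *
go(.5443,.1886,.0385,18.74)
E
```

```text
clock: 8.43
position: [0.5444, 0.1888, 0.0408]
ee_rot: [-0.0, 0.987, 0.163, 0.0]
contact_force: [-0.1, -0.7, -2.3]
width: 0.0292
gripper_force: 40.2
pos [0.5444 0.1888 0.0408] toolx yaw 18.72 tilt 0.05
shift [-0.2  0.2  2.3]
turn [ 0.   -0.01 -0.  ]
```

```bash
python3 -m handwheel '[[[0,0,1.5],[0,0,0],1],[[0,0,1],[0,0,0],1],[[0,0,0],[0,0,0],1]]' 40;python3 -m handwheel '[[[0,0,0.7],[0,0,0],1],[[0,0,0],[0,0,0],1]]' 40
```

```text
clock: 8.8
position: [0.544, 0.1887, 0.0377]
ee_rot: [0.0, 0.987, 0.163, -0.0]
contact_force: [-0.0, 0.6, -1.7]
width: 0.0292
gripper_force: 40.2
clock: 9.05
position: [0.5441, 0.1888, 0.0376]
ee_rot: [0.0, 0.987, 0.163, 0.0]
contact_force: [-1.3, -1.0, 1.6]
width: 0.0294
gripper_force: 40.7
```

On the floor. Now slide in stages.

```bash
python3 -m handwheel '[[[8,0,0],[0,0,0],1],[[10,0,0],[0,0,0],1],[[10,0,0],[0,0,0],1],[[10,0,0],[0,0,0],1],[[10,0,0],[0,0,0],1],[[0,0,0],[0,0,0],1]]' 60
python3 - <<'E'
from h import *
go(.6466,.2233,.0376,18.74);print(pose()[1].T@np.array(readout.get_state()["contact_force"]))
E
```

```text
clock: 9.8
position: [0.5912, 0.2046, 0.0376]
ee_rot: [-0.0, 0.987, 0.163, 0.001]
contact_force: [1.9, 0.0, 2.3]
width: 0.0288
gripper_force: 59.6
pos [0.5912 0.2046 0.0376] toolx yaw 18.72 tilt 0.17
shift [58.5  0.1  0.2]
turn [ 0.   -0.03 -0.  ]
[ 1.78997826  0.59470626 -2.25557539]
```

```bash
python3 -m handwheel '[[[6,0,0],[0,0,0],1],[[6,0,0],[0,0,0],1],[[6,0,0],[0,0,0],1],[[6,0,0],[0,0,0],1],[[6,0,0],[0,0,0],1],[[6,0,0],[0,0,0],1],[[6,0,0],[0,0,0],1],[[6,0,0],[0,0,0],1],[[0,0,0],[0,0,0],1]]' 80
python3 - <<'E'
from h import *
go(.6466,.2233,.0376,18.74);print(pose()[1].T@np.array(readout.get_state()["contact_force"]))
E
```

```text
clock: 10.92
position: [0.6298, 0.2175, 0.038]
ee_rot: [0.001, 0.987, 0.163, -0.006]
contact_force: [-10.5, -4.5, 14.6]
width: 0.0286
gripper_force: 80.7
pos [0.6298 0.2175 0.038 ] toolx yaw 18.76 tilt 0.65
shift [17.8 -0.   0.2]
turn [0.01 0.11 0.  ]
[-11.51728015   0.91979385 -14.52018534]
```

```bash
python3 -m handwheel '[[[5,0,0],[0,0,0],1],[[5,0,-0.5],[0,0,0],1],[[5,0,0],[0,0,0],1],[[5,0,0],[0,0,0],1],[[3,0,0],[0,0,0],1],[[3,0,0],[0,0,0],1],[[0,0,0],[0,0,0],1]]' 80
python3 - <<'E'
from h import *
go(.6466,.2233,.0376,18.74);print(pose()[1].T@np.array(readout.get_state()["contact_force"]))
b=vision.get_image("wrist");cv2.imwrite("raw_w5.png",b)
cv2.imwrite("pics/w5.png",cv2.resize(b[150:320,180:400],(800,618))[:600])
E
```

```text
clock: 11.8
position: [0.6487, 0.224, 0.0382]
ee_rot: [0.002, 0.987, 0.163, -0.012]
contact_force: [-20.7, -7.8, 20.0]
width: 0.0285
gripper_force: 81.6
pos [0.6487 0.224  0.0382] toolx yaw 18.75 tilt 1.37
shift [-2.2 -0.   0.7]
turn [0.   0.23 0.  ]
[-22.6150854    0.76128511 -19.4909164 ]
```

View pics/w5.png

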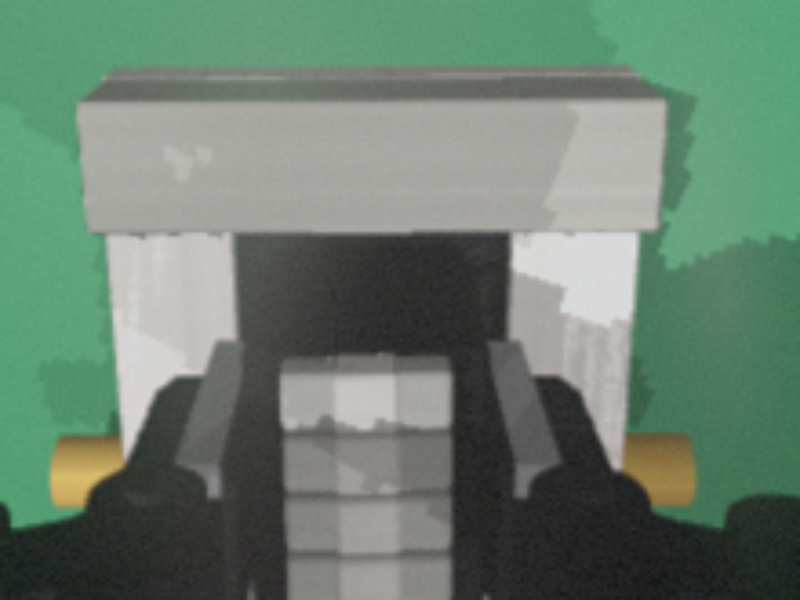

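The block's dark foot fills the slot right up to the stop (row 232). I'll push a bit harder to confirm it's hard home.

```bash
python3 -m handwheel '[[[4,0,0],[0,0,0],1],[[4,0,0],[0,0,0],1],[[0,0,0],[0,0,0],1]]' 80
python3 - <<'E'
from h import *
go(.6466,.2233,.0376,18.74);print(pose()[1].T@np.array(readout.get_state()["contact_force"]))
E
```

```text
clock: 12.22
position: [0.6494, 0.2242, 0.0386]
ee_rot: [0.003, 0.986, 0.163, -0.019]
contact_force: [-32.3, -13.1, 31.4]
width: 0.0288
gripper_force: 82.8
pos [0.6494 0.2242 0.0386] toolx yaw 18.77 tilt 2.25
shift [-2.9 -0.   1.1]
turn [0.01 0.38 0.  ]
[-36.05999439   2.03597778 -30.02380746]
```

Hard stop confirmed: force rises without motion. Now relax the push, open and lift straight up.

```bash
python3 -m handwheel '[[[-8,0,0],[0,0,0],1],[[-8,0,-0.5],[0,0,0],1],[[0,0,0],[0,0,0],1],[[0,0,0],[0,0,0],-1],[[0,0,0],[0,0,0],-1],[[0,0,0],[0,0,0],-1],[[0,0,0],[0,0,0],-1],[[0,0,-15],[0,0,0],-1],[[0,0,-20],[0,0,0],-1],[[0,0,-20],[0,0,0],-1],[[0,0,-30],[0,0,0],-1],[[-30,0,-30],[0,0,0],-1],[[-30,0,0],[0,0,0],-1],[[0,0,0],[0,0,0],-1]]' 40
python3 - <<'E'
from h import *
go(.6352,-.1922,.15,63.2)
p=pose();b=vision.get_image("wrist");np.savez("w6.npz",p=p[0],r=p[1]);cv2.imwrite("raw_w6.png",b)
cv2.imwrite("pics/w6.png",cv2.resize(b[:300,130:430],(800,800))[:600])
E
```

```text
clock: 13.98
position: [0.5938, 0.2058, 0.1551]
ee_rot: [-0.0, 0.987, 0.163, 0.001]
contact_force: [0.6, 0.6, 0.1]
width: 0.0854
gripper_force: 0.0
pos [0.5938 0.2058 0.1551] toolx yaw 18.72 tilt 0.06
shift [-88.5 390.2   5. ]
turn [ 0.01 -0.01 -7.41]
```

View pics/w6.png

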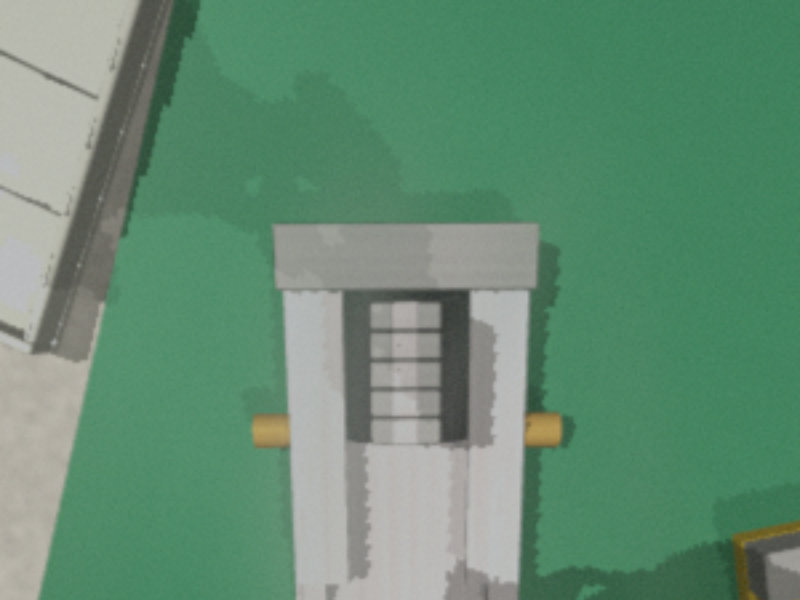

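The block stands home: its strip spans (371,300)–(441,444), its foot rear is level with the plungers (row 430) and its front touches the stop. That was my tenth picture, so from here I work with numbers.

Run:
```python
from h import *
d=np.load("w6.npz");p=(d["p"],d["r"]);k=8/3
f=lambda u,v,z:px2w("wrist",(u/k+130,v/k),z,p)
a=f(406,301,.066);b=f(406,443,.066);s=f(407,289,.028);rr=f(406,443,.018)
print("strip",a,b,"len",np.linalg.norm(a-b),"ctr",(a+b)/2,"stop front mid",s,"foot rear",rr)
c=(a+b)/2; u=np.array([np.cos(.3271),np.sin(.3271),0]);print("stop - strip centre along rail (expect 25mm)",(s-c)@u, "stop-footrear (expect 50)",(s-rr)@u)
# magnifier: where lens/bar in earlier view w2, bar edges by code
d=np.load("w2.npz");q=(d["p"],d["r"]);im=cv2.imread("raw_w2.png");g=cv2.cvtColor(im,cv2.COLOR_BGR2HSV)
m=np.array([.6352,-.1922]);e=np.array([.1363,-.0688])/.1527;n=np.array([-e[1],e[0]])
for t in(0,.02,.04,.07):
    z=.028;r=[]
    for k in np.arange(-.016,.0161,.001):
        P=[*(m+e*t+n*k),z];uv=w2px("wrist",P,q);v=cv2.getRectSubPix(g[:,:,1],(1,1),tuple(map(float,uv)))[0,0];r.append(int(v))
    r=np.array(r);ks=np.arange(-16,17)[r<90];print(t,ks.min() if len(ks) else None,ks.max() if len(ks) else None)
```

```text
strip [0.66576286 0.23054295 0.066     ] [0.62855084 0.21792006 0.066     ] len 0.03929467542468799 ctr [0.64715685 0.2242315  0.066     ] stop front mid [0.67010926 0.23148532 0.028     ] foot rear [0.62180697 0.21538733 0.018     ]
stop - strip centre along rail (expect 25mm) 0.024066067292295063 stop-footrear (expect 50) 0.050913465180673925
0 -7 4
0.02 -7 4
0.04 -7 4
0.07 -7 4
```

The block is home: stop to strip centre measures 24 mm (25 expected), foot rear to stop 51 mm (50 expected). Next, go to the magnifier's balance point.

```bash
python3 -m handwheel '[[[-11,49,4],[0,0,0],-1],[[-11,49,4],[0,0,0],-1],[[-11,49,4],[0,0,0],-1],[[-11,49,4],[0,0,0],-1],[[-11,49,4],[0,0,0],-1],[[-11,49,4],[0,0,0],-1],[[-11,49,4],[0,0,0],-1],[[-12,48,4],[0,0,0],-1],[[0,0,0],[0,0,0.95],-1],[[0,0,0],[0,0,0.95],-1],[[0,0,0],[0,0,0.95],-1],[[0,0,0],[0,0,0.95],-1],[[0,0,0],[0,0,0.95],-1],[[0,0,0],[0,0,0.95],-1],[[0,0,0],[0,0,0.95],-1],[[0,0,0],[0,0,0.95],-1],[[0,0,0],[0,0,0],-1],[[0,0,0],[0,0,0],-1]]' 40
python3 - <<'E'
from h import *
go(.6345,-.1935,.006,-26.8)
p=pose();im=vision.get_image("wrist");np.savez("w7.npz",p=p[0],r=p[1]);cv2.imwrite("raw_w7.png",im)
g=cv2.cvtColor(im,cv2.COLOR_BGR2HSV)[:,:,1]
m=np.array([.6345,-.1935]);a=np.radians(-26.8);e=np.array([np.cos(a),np.sin(a)]);n=np.array([-e[1],e[0]])
samp=lambda P:int(cv2.getRectSubPix(g,(1,1),tuple(map(float,w2px("wrist",P,p))))[0,0])
for t in(0,.02,.04,.06,.08):
    ks=np.arange(-20,20.1,.5);r=np.array([samp([*(m+e*t+n*k/1e3),.028]) for k in ks]);q=ks[r<90];print(t,w2px("wrist",[*(m+e*t),.028],p).round(),q.min() if len(q) else None,q.max() if len(q) else None)
v=cv2.cvtColor(im,cv2.COLOR_BGR2GRAY)
for o in(-.003,0,.003):  # profile along bar axis: clamp end
  print([ (round(t*1e3),samp([*(m+e*t+n*o),.032])) for t in np.arange(.085,.126,.003)])
E
```

```text
clock: 16.27
position: [0.6371, -0.193, 0.121]
ee_rot: [0.0, 0.973, -0.232, 0.0]
contact_force: [0.0, -0.4, -0.3]
width: 0.0854
gripper_force: 0.0
pos [ 0.6371 -0.193   0.121 ] toolx yaw -26.8 tilt 0.03
shift [ -2.1   1.6 115. ]
turn [-0. -0. -0.]
0 [285. 211.] -4.5 6.5
0.02 [285. 187.] -4.0 6.5
0.04 [285. 162.] -4.0 6.5
0.06 [286. 136.] -4.0 7.0
0.08 [286. 108.] -3.5 7.5
[(85, 20), (88, 20), (91, 18), (94, 20), (97, 14), (100, 10), (103, 13), (106, 17), (109, 19), (112, 12), (115, 108), (118, 110), (121, 111), (124, 114)]
[(85, 5), (88, 4), (91, 5), (94, 6), (97, 12), (100, 11), (103, 42), (106, 32), (109, 34), (112, 13), (115, 105), (118, 107), (121, 110), (124, 108)]
[(85, 6), (88, 6), (91, 6), (94, 7), (97, 14), (100, 13), (103, 40), (106, 39), (109, 41), (112, 14), (115, 102), (118, 109), (121, 111), (124, 112)]
```

The clamp end shows at 113.5 mm (114 expected), so the balance point is good to about 1 mm. Descend and grip.

```bash
python3 -m handwheel '[[[-2,0.3,35],[0,0,0],-1],[[0,0,35],[0,0,0],-1],[[0,0,30],[0,0,0],-1],[[0,0,15],[0,0,0],-1],[[0,0,0],[0,0,0],1],[[0,0,0],[0,0,0],1],[[0,0,0],[0,0,0],1],[[0,0,0],[0,0,0],1],[[0,0,0],[0,0,0],1],[[0,0,0],[0,0,0],1],[[0,0,0],[0,0,0],1],[[0,0,0],[0,0,0],1],[[0,0,0],[0,0,0],1],[[0,0,0],[0,0,0],1]]' 60
```

```text
clock: 18.08
position: [0.6351, -0.1926, 0.0073]
ee_rot: [0.0, 0.973, -0.232, 0.001]
contact_force: [-1.8, -0.6, 6.2]
width: 0.0089
gripper_force: 60.7
```

```bash
python3 -m handwheel '[[[0,0,-5],[0,0,0],1],[[0,0,-20],[0,0,0],1],[[0,0,-30],[0,0,0],1],[[0,0,-30],[0,0,0],1],[[0,0,-25],[0,0,0],1],[[0,0,-10],[0,0,0],1],[[0,0,0],[0,0,0],1],[[0,0,0],[0,0,0],1]]' 80
python3 -m handwheel '[[[-6,-18,0],[0,0,0],1],[[-12,-35,0],[0,0,0],1],[[-13,-38,0],[0,0,0],1],[[-13,-38,0],[0,0,0],1],[[-13,-38,0],[0,0,0],1],[[-13,-38,0],[0,0,0],1],[[-13,-38,0],[0,0,0],1],[[-13,-38,0],[0,0,0],1],[[-13,-38,0],[0,0,0],1],[[-12,-35,0],[0,0,0],1],[[-8,-23,0],[0,0,0],1],[[0,0,0],[0,0,0],1],[[0,0,0],[0,0,0],1],[[0,0,0],[0,0,0],1]]' 80
python3 - <<'E'
from h import *
go(.690,.2026,.123,-26.8);print(pose()[1][:,2],readout.get_state()["moment"])
p=pose();im=vision.get_image("wrist");cv2.imwrite("raw_w8.png",im);np.savez("w8.npz",p=p[0],r=p[1])
for n in("scene","side"):cv2.imwrite(f"raw_{n}8.png",vision.get_image(n))
# held clamp end: sample along bar in tool frame, top face z=.032 above underside
g=cv2.cvtColor(im,cv2.COLOR_BGR2HSV)[:,:,1]
K=np.array(vision.camera_params("wrist")["intrinsics"]);T=np.linalg.inv(np.array(vision.camera_params("wrist")["hand_eye"]))
def tp(P):v=K@(T@[*P,1])[:3];return v[:2]/v[2]
print([(t,tuple(int(x) for x in tp([t/1e3,0,-.0247])),int(g[tuple(int(round(x)) for x in tp([t/1e3,0,-.0247]))[::-1]])) for t in range(88,130,3)])
E
```

```text
clock: 19.08
position: [0.6335, -0.1917, 0.1245]
ee_rot: [-0.0, 0.973, -0.232, -0.002]
contact_force: [-0.2, 0.3, -3.3]
width: 0.0085
gripper_force: 78.4
clock: 20.82
position: [0.6898, 0.2011, 0.1261]
ee_rot: [0.0, 0.972, -0.233, -0.0]
contact_force: [-1.1, 1.0, -4.2]
width: 0.0079
gripper_force: 78.4
pos [0.6898 0.2011 0.1261] toolx yaw -26.96 tilt 0.04
shift [-0.5 -1.4  3.1]
turn [ 0.01 -0.   -0.03]
[-3.13117487e-04 -6.45307575e-04 -9.99999743e-01] [ 0.01422766 -0.00891552 -0.01718451]
[(88, (286, 67), 5), (91, (286, 58), 5), (94, (286, 49), 6), (97, (286, 39), 32), (100, (286, 30), 11), (103, (286, 20), 35), (106, (286, 10), 13), (109, (286, 0), 17), (112, (286, -9), 78), (115, (286, -20), 36), (118, (286, -30), 82), (121, (286, -41), 161), (124, (286, -52), 53), (127, (287, -63), 60)]
```

Held free: the force change equals its weight. I'll check pitch numerically with the side and scene cameras by profiling the bar's height along its length.

Run:
```python
from h import *
d=np.load("w8.npz");p=(d["p"],d["r"]);k=4
for n in("side","scene"):
    im=cv2.imread(f"raw_{n}8.png");g=cv2.cvtColor(im,cv2.COLOR_BGR2HSV)[:,:,1]
    ks=np.arange(-30,70,1.)
    for t in(30,40,50,60,70,80,90,100,105):
        # saturation along vertical line through bar axis; h = height above expected underside
        b=p[0]+p[1]@np.array([t/1e3,0,.0073])
        r=np.array([cv2.getRectSubPix(g,(1,1),tuple(map(float,w2px(n,b+[0,0,h/1e3],))))[0,0] for h in ks]).astype(int)
        q=ks[r<70];print(n,t,w2px(n,b).round(0),"low-sat h:",(q.min(),q.max(),len(q)) if len(q) else None, r[10::6] if t in(50,90) else "")
```

```text
side 30 [201. 249.] low-sat h: (np.float64(10.0), np.float64(69.0), 57) 
side 40 [198. 247.] low-sat h: (np.float64(6.0), np.float64(69.0), 49) 
side 50 [196. 246.] low-sat h: (np.float64(6.0), np.float64(69.0), 62) [137 135 131 126  84  59  15   9  11  53  65  19  18  12  13]
side 60 [193. 244.] low-sat h: (np.float64(7.0), np.float64(50.0), 44) 
side 70 [190. 242.] low-sat h: (np.float64(3.0), np.float64(69.0), 46) 
side 80 [187. 241.] low-sat h: (np.float64(-1.0), np.float64(69.0), 71) 
side 90 [185. 239.] low-sat h: (np.float64(-1.0), np.float64(69.0), 71) [129 129 116  80  31   9  12  10   9  11  17  20  17  19  19]
side 100 [182. 238.] low-sat h: (np.float64(-2.0), np.float64(69.0), 72) 
side 105 [181. 237.] low-sat h: (np.float64(-6.0), np.float64(69.0), 76) 
scene 30 [412. 205.] low-sat h: (np.float64(-30.0), np.float64(69.0), 89) 
scene 40 [414. 207.] low-sat h: (np.float64(-30.0), np.float64(69.0), 90) 
scene 50 [416. 209.] low-sat h: (np.float64(-30.0), np.float64(69.0), 88) [ 51 122  91  24  20  19  15  13   9  11  21  22  26  27  24]
scene 60 [418. 212.] low-sat h: (np.float64(-3.0), np.float64(69.0), 73) 
scene 70 [420. 214.] low-sat h: (np.float64(0.0), np.float64(69.0), 70) 
scene 80 [421. 216.] low-sat h: (np.float64(3.0), np.float64(69.0), 67) 
scene 90 [423. 219.] low-sat h: (np.float64(-7.0), np.float64(69.0), 77) [136 136  73  41  42  17  14  15  11  12  16  20  21  21  22]
scene 100 [425. 221.] low-sat h: (np.float64(-5.0), np.float64(69.0), 75) 
scene 105 [426. 222.] low-sat h: (np.float64(-3.0), np.float64(69.0), 73)
```

Run:
```python
from h import *
c=vision.camera_params("wrist");K=np.array(c["intrinsics"]);T=np.linalg.inv(np.array(c["hand_eye"]))
def tp(P):v=K@(T@[*P,1])[:3];return v[:2]/v[2]
for f,zz in(("raw_w7.png",.121-.032),("raw_w8.png",.0073-.032)):
    g=cv2.cvtColor(cv2.imread(f),cv2.COLOR_BGR2GRAY)
    for o in ((-1.3,) if "7" in f else (-2,0,2)):
        print(f,o,[int(cv2.getRectSubPix(g,(1,1),tuple(map(float,tp([t/1e3+(-.002 if "7" in f else 0),o/1e3,zz]))))[0,0]) for t in range(88,110)])
# pitch that explains a shift of the barrel's inner edge
for a in(-.08,-.04,0,.04,.08):
    x,z=.096,-.0247-( -.0137); print(a,[tp([(xx*np.cos(a)),0,-.0137+xx*np.sin(a)-.011]).round(1)[1] for xx in(.096,.105)])
```

```text
raw_w7.png -1.3 [201, 201, 201, 201, 201, 200, 202, 201, 195, 140, 170, 174, 173, 174, 137, 108, 112, 114, 111, 114, 112, 113]
raw_w8.png -2 [202, 202, 203, 202, 202, 202, 201, 203, 178, 137, 178, 177, 177, 176, 119, 116, 123, 121, 119, 119, 119, 120]
raw_w8.png 0 [202, 202, 202, 201, 201, 200, 200, 199, 174, 111, 175, 178, 176, 174, 172, 98, 117, 117, 118, 118, 118, 120]
raw_w8.png 2 [186, 187, 186, 185, 186, 185, 185, 184, 185, 140, 132, 175, 174, 176, 165, 139, 139, 132, 131, 129, 129, 136]
-0.08 [np.float64(38.2), np.float64(6.1)]
-0.04 [np.float64(40.3), np.float64(9.8)]
0 [np.float64(42.8), np.float64(13.8)]
0.04 [np.float64(45.6), np.float64(18.0)]
0.08 [np.float64(48.7), np.float64(22.4)]
```

The level model predicts the clamp's edge and hole within 1 mm (the edge at 97 mm and the hole at about 102.5 mm, both as in the bench view), so the arm is level and gripped at balance. Final trim, settle and hand in.

```bash
python3 -m handwheel '[[[-0.5,-1.5,3],[0,0,0],1],[[0,0,0],[0,0,0],1],[[0,0,0],[0,0,0],1],[[0,0,0],[0,0,0],1],[[0,0,0],[0,0,0],1],[[0,0,0],[0,0,0],1],[[0,0,0],[0,0,0],1],[[0,0,0],[0,0,0],1]]' 80
python3 -c "
from h import *
go(.690,.2026,.123,-26.8);print(np.abs(readout.get_state()['qd']).max());print(manip.sign_off())"
```

```text
clock: 21.98
position: [0.6902, 0.204, 0.1232]
ee_rot: [0.0, 0.973, -0.232, 0.0]
contact_force: [-0.2, -0.5, -3.1]
width: 0.0081
gripper_force: 78.4
pos [0.6902 0.204  0.1232] toolx yaw -26.88 tilt 0.01
shift [0.5 1.3 0.2]
turn [-0.   -0.   -0.01]
0.0018698050496272858
the job is handed in; nothing more can be done
None
```

I handed the job in at about 22 s: by my measurements the block is home against the stop, and the magnifier is held level and still at its balance point with its lens centred about 5 cm above the bracelet; the judge returned no verdict.

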